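# Index the tool turret to the red mark and clamp it

### The arm

A 6-joint arm with a two-finger parallel gripper is mounted at the origin on the work surface. World frame = base frame: x ahead of the robot, y to its left, z up, the work surface at z = 0. Lengths are in mm, angles in rad, forces in N, time in s.
With the tool pointing down it reaches from about 275 to 825 mm from the base axis. Payload 5.2 kg.
Tool frame: the origin (TCP) lies at the very end of the fingers, on their centre line; the grasp point (between the pads) lies 19 mm behind it; x points along the fingers, y is the direction in which the jaws open and shut, and the axes are right-handed (so a half turn about x gives the same grasp; the last joint's range is limited). The gripper opens to 93 mm and grips with 3 to 60 N. Pads are 15 mm wide; open, the fingers measure 128 mm over their backs; the gripper's body (75 mm by 188 mm) begins 65 mm behind the grasp point.
Start: joints at [-1.324, 0.259, 1.535, -0, 1.348, -0.203], TCP at [239.152, -495.289, 218.653] pointing down, gripper open.
Joint ranges: [-3.14, 3.14], [-0.91, 2.08], [0.19, 2.58], [-1.22, 4.36], [0.22, 2.71], [-3.12, 3.12]. Speed limits (rad/s): [2.57, 2.57, 3.14, 3.14, 3.14, 3.14].

### API

Orientations are given as a unit quaternion [w, x, y, z].
In Python, from cell import env, eyes gives the robot as it stands. The module is installed in compiled form; this text tells all that it offers.
- The arm moves only by the tool step_arm, never from a script. Its argument "rows" is one flat list of numbers, 7 for each row, row after row: the opening, from -1 (shut) to 1 (fully open), so that 0 is half open, then the shift along the tool's x, y, z in cm, then the turn, a rotation vector about the tool's x, y, z in rad. In form: [grip, tx, ty, tz, ax, ay, az, grip, tx, ty, tz, ax, ay, az, ...]. A call has 1 to 10 rows; each row shifts and turns the commanded pose from where the row before left it, along the tool's axes as they then stand; what a row does not reach is not made up. A row lasts 1/10 s, in which the tool goes at most 50 mm and 8.59 degrees, less where a joint would pass 70% of its speed; a pose out of reach is approached as far as the arm can. A call is refused whole if a number of a shift passes 5 or a number of a turn 0.15, either way. A call with a gripper value outside its range is refused whole. The fingers move at their own pace and stop on an object; the grip force is fixed at half the most. Time passes only in rows, so rows that do not move let the fingers close. It gives the time, the measured TCP pose, the force and the opening at its end, in the units of the state.
- env.get_obs(): the state, without advancing time (a new reading comes with each control period).
- eyes.snapshot(name): name is "scene" or "top"; returns a dict with "color" (384x512x3 uint8, red, green, blue), "depth" (384x512 float32, mm along the optical axis (not along the pixel's ray), 0 where there is no reading), "fx", "fy", "cx", "cy" (pixels), "R" (3x3) and "t" (3): a world point X has camera coordinates R X + t. Camera axes: x right, y down, z forward; pixel columns grow to the right and rows downward; lengths in mm; the calibration is good to about 2 mm. A picture is of the moment at which its call begins.
- env.close_job(): hands the job in, once; it reports no verdict.
The state is a dict: "t": time; "qpos": joint angles; "joint_vel": joint speeds; "tau": joint torques, N m; "tool_pos": TCP position; "ee_rot": TCP orientation; "ft_force": force on the tool from outside, world axes, zero at the start; "wrist_torque": the same for the moment, N m; "width": finger opening in mm.
Only numpy, scipy, OpenCV 4.12 (cv2) and the standard library are available. Lean on these libraries where they do the work, as an engineer would, in place of code of your own. Each camera call takes 0.05 s, during which the arm holds its last target. There are 200 camera calls.

### The job

Push the long black-handled lever of the small tool turret round its arc until the white pointer on the turning ring points at the middle of the red disc on the scale; then push the short green clamp handle right round to its stop post, leaving the pointer on red. Only push with the fingers from outside: do not take either handle between the fingers, and leave the drill chuck, brass bush and spanner where they are.

Things in the scene. Friction and masses are not known exactly. Their poses are not given: they have to be found in the camera images.
- fixture: Turret fixture, bolted down at varying place and yaw: square base 210 mm, green round scale table 212 mm across, top 35 mm above the work surface; on it a 156 mm ring with a dark hexagonal head, 111 mm across corners, top 98 mm up. Origin: on the ring's vertical axis at the work surface, z up. In this frame the scale is on the +y side, the ring's lever +x, the clamp -y.
- ring (a joint): Ring angle (with head, lever, pointer) about the fixture's z, rad, counter-clockwise from above positive; at 0 the lever points along the fixture's +x and the pointer along its +y. Stops at -1.15 and 1.15. It stays where it is left; friction 0.35 N m, about 3 N at the handle.
- handle (a point): Middle of the ring lever's upright black handle: a vertical pin 18 mm in diameter, 120 mm from the ring's axis, top 90 mm above the work surface (20 mm above this point); free to the side from its top down to the flat lever bar 55 mm above the work surface. Axes turn with the ring: x radially outward, y the way it moves as the ring angle grows.
- pointer (a point): Tip of the white pointer on the ring, 88 mm from the axis and 47 mm above the work surface, 90 degrees counter-clockwise (from above) from the lever. Axes turn with the ring: y points radially outward, the way the pointer points.
- mark_red: Red disc 18 mm in diameter, 3 mm thick, fixed on the scale near the rim, about 93 mm from the ring's axis, at the angle to be set. Origin: centre of its underside, 36 mm above the work surface.
- mark_yellow: Yellow disc of the same size at another place on the scale, for another job. The three discs change places.
- mark_blue: Blue disc of the same size at a third place on the scale, for another job.
- clamp (a joint): Clamp lever angle, rad: 0 to 0.25 when released (at 0 it points along the fixture's -y), growing clockwise from above as it is closed, to its stop at 1.35 (then nearly along the fixture's -x, handle against an upright steel post). It stays where it is left; friction 0.13 N m, about 2 N at its handle. It does not move or lock the ring.
- clamp_handle (a point): Middle of the clamp lever's upright green handle: a vertical pin 18 mm in diameter, 60 mm from the clamp's pivot, top 83 mm above the work surface (20 mm above this point); free to the side down to 52 mm above the work surface. Axes turn with the clamp lever: -y outward along it, -x the way it moves when closing.
- clamp_pivot (a point): Point on the clamp's vertical pivot axis, at the height of the clamp handle's middle; 10 mm along -x and 125 mm along -y of the fixture's axis.
- chuck: Loose steel drill chuck standing on its back, 42 mm in diameter, 52 mm high, on the fixture's +y side; leave it. Origin: centre of its underside.
- bush: Loose brass bush 40 mm in diameter, 26 mm high, on the fixture's -y, +x side; leave it. Origin: centre of its underside.
- spanner: Loose steel spanner 170 mm long lying flat beyond the chuck; leave it. Origin: middle of its length, at the underside.

How it is judged:
By the outcome, as a careful person would: the job done as asked, in the order asked, and still so for the second after the job is handed in, with the robot touching nothing.
It also fails if it takes over 59 s, if anything falls off the work surface, if the arm or the gripper's body presses on something with over 40 N, if the wrist force passes 120 N, or if a joint passes its speed limit or range.

## Working session

There is one attempt and no reset: what is moved stays moved. The work goes in short steps, Python scripts to look and compute and a tool call to move; the robot and the scene stay as the last step left them, time stands still between calls to the robot, and variables do not carry over. Pictures are saved under pics/ and viewed, about 8 in all and at most 12, crops included, and the job is handed in when it is done.

Besides the shell and the picture viewer there is one more tool, called after "Emit:" by a JSON object that holds its "api" and its "payload". step_arm: Moves the arm, as the interface text tells. Its arguments: {"type":"object","properties":{"rows":{"type":"array"}},"required":["rows"]}

```bash
mkdir -p pics
cat > h.py <<'E'
import numpy as np, cv2
from cell import env, eyes
def snap(n,save=None):
    s=eyes.snapshot(n)
    if save: cv2.imwrite('pics/'+save,s['color'][:,:,::-1])
    return s
def ray(s,u,v,z):
    d=s['R'].T@np.array([(u-s['cx'])/s['fx'],(v-s['cy'])/s['fy'],1]); c=-s['R'].T@s['t']
    return c+d*(z-c[2])/d[2]
def proj(s,X):
    p=s['R']@np.array(X,float)+s['t']; return np.array([s['fx']*p[0]/p[2]+s['cx'],s['fy']*p[1]/p[2]+s['cy']])
def pt(s,u,v):
    z=s['depth'][int(round(v)),int(round(u))]
    return s['R'].T@(np.array([(u-s['cx'])/s['fx']*z,(v-s['cy'])/s['fy']*z,z])-s['t'])
E
python3 - <<'E'
from h import *
a=snap('scene');b=snap('top')
im=np.hstack([a['color'],b['color']])[:,:,::-1]
cv2.imwrite('pics/a.png',cv2.resize(a['color'][:,:,::-1],(800,600)));cv2.imwrite('pics/b.png',cv2.resize(b['color'][:,:,::-1],(800,600)))
for s in(a,b): print(-s['R'].T@s['t'],s['fx'],s['R'][2])
o=env.get_obs();print(o['tool_pos'],o['ee_rot'],o['width'],o['t'],o['ft_force'])
E
```

```text
[1061.40897653 -253.91417152  581.94821263] 378.44936659837236 [-0.60290728  0.41633625 -0.68056369]
[ 530.67574038   48.60570365 1137.3504277 ] 474.36213648041615 [ 0.07859861  0.01735167 -0.99675533]
[ 239.04270447 -494.80742202  217.89582038] [-0.15710115 -0.68929491 -0.15826431  0.68930702] 92.96436820914799 0.1 [ 0.85360994  0.57193073 -0.80727026]
```

View pics/a.png

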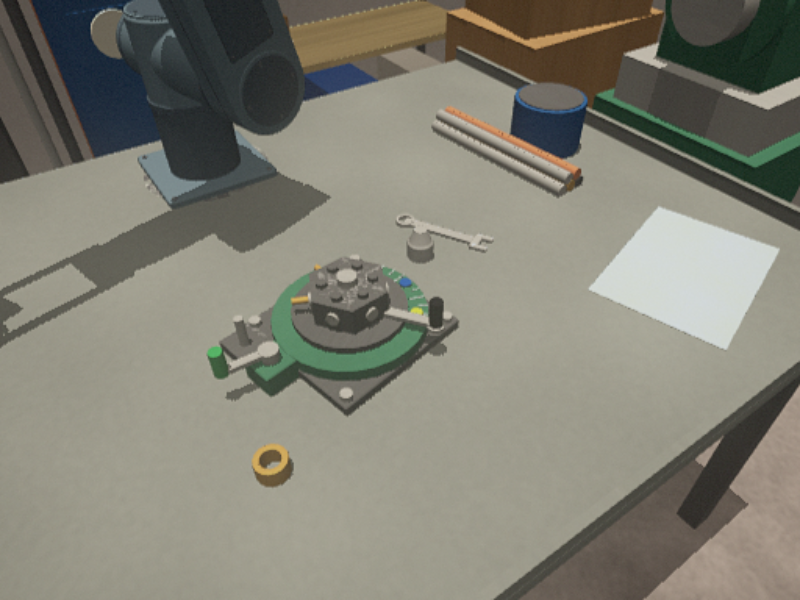

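View pics/b.png

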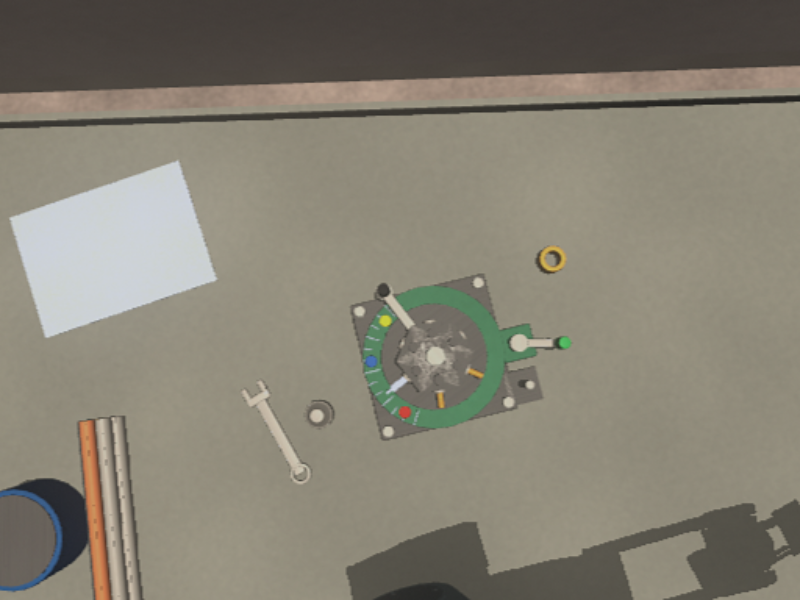

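```bash
cat >> h.py <<'E'
RNG={'red':[((0,150,90),(6,255,255)),((174,150,90),(180,255,255))],'yellow':[((24,150,90),(34,255,255))],'blue':[((102,150,60),(122,255,255))],
 'brightgreen':[((55,170,90),(75,255,255))],'table':[((60,70,40),(85,255,255))],'black':[((0,0,0),(180,255,45))]}
def blobs(s,c,box,k=6):
    hsv=cv2.cvtColor(s['color'],cv2.COLOR_RGB2HSV); m=sum(cv2.inRange(hsv,*r) for r in RNG[c])
    f=np.zeros_like(m);x0,y0,x1,y1=box;f[y0:y1,x0:x1]=m[y0:y1,x0:x1]
    n,l,st,ce=cv2.connectedComponentsWithStats(f)
    return [(st[i,4],ce[i].round(2),st[i,:4]) for i in range(1,n) if st[i,4]>=k],f
E
python3 - <<'E'
from h import *
a=snap('scene');b=snap('top')
for n,s,box in(('scene',a,(120,150,300,270)),('top',b,(215,165,380,290))):
    for c,z in(('red',39),('yellow',39),('blue',39),('brightgreen',73),('black',80),('table',35)):
        for ar,ce,st in blobs(s,c,box)[0]: print(n,c,ar,ce,st,ray(s,*ce,z).round(1),pt(s,*ce).round(1))
m=blobs(b,'table',(215,165,380,290))[1]
p=np.argwhere(m)[:,::-1]; h=cv2.convexHull(p.astype(np.int32)); print('hull',h[:,0].tolist())
cv2.imwrite('pics/c.png',np.hstack([cv2.resize(b['color'][170:285,220:370,::-1],None,fx=5,fy=5,interpolation=2)]))
cv2.imwrite('pics/d.png',cv2.resize(a['color'][155:265,125:300,::-1],None,fx=4.5,fy=4.5,interpolation=2))
E
```

```text
scene yellow 17 [266.71 198.35] [263 197   8   4] [593.3  79.9  39. ] [593.1  80.   38.8]
scene blue 21 [259.05 180.33] [256 179   7   4] [536.4  99.4  39. ] [537.2  98.9  39.8]
scene table 37 [249.27 174.27] [245 171  11   7] [502.6  95.7  35. ] [502.6  95.6  35.1]
scene table 1762 [208.58 220.16] [163 176 108  68] [575.5 -48.6  35. ] [585.8 -52.9  46.6]
scene table 108 [264.03 189.44] [257 181  16  18] [563.6  93.8  35. ] [562.7  94.4  34. ]
scene table 14 [271.71 197.36] [270 196   4   4] [593.3  92.8  35. ] [591.5  94.2  32.8]
scene table 57 [137.25 225.11] [133 222  11   8] [ 507.4 -169.8   35. ] [ 555.7 -177.1   82.7]
top red 42 [258.88 263.21] [256 260   7   8] [458.7  49.4  39. ] [458.6  49.4  37.5]
top yellow 8 [349.25 170.38] [347 168   6   5] [ 666.8 -166.7   39. ] [ 668.6 -169.6   24.5]
top yellow 42 [246.19 204.93] [243 202   7   7] [593.5  74.8  39. ] [593.4  74.8  40.8]
top blue 26 [237.23 230.81] [235 228   6   7] [534.2  97.2  39. ] [534.2  97.2  38.2]
top table 2545 [287.5  227.68] [232 183 111  91] [538.2 -19.3  35. ] [537.8 -16.   88.6]
top table 35 [247.51 200.71] [242 197  12  10] [603.5  71.6  35. ] [603.5  71.6  34. ]
top table 47 [360.91 218.91] [357 215   8   8] [ 553.7 -189.3   35. ] [ 552.6 -178.5   85.2]
top table 14 [253.71 264.79] [252 262   5   6] [455.1  61.4  35. ] [455.2  61.4  35.6]
hull [[364, 221], [363, 222], [305, 264], [299, 268], [291, 271], [288, 272], [282, 273], [274, 273], [267, 272], [261, 270], [253, 266], [249, 263], [241, 255], [239, 252], [237, 248], [234, 241], [233, 237], [232, 229], [232, 227], [233, 220], [234, 216], [237, 207], [239, 204], [242, 200], [245, 197], [253, 190], [261, 186], [267, 184], [274, 183], [280, 183], [287, 184], [294, 186], [361, 215], [363, 216], [364, 217]]
```

View pics/c.png

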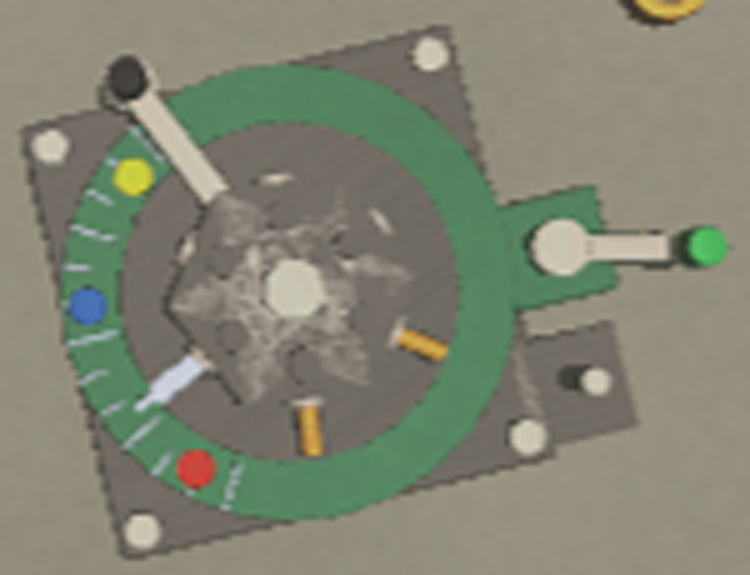

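```bash
cat > m.py <<'E'
from h import *
from scipy.optimize import least_squares
from scipy.spatial.transform import Rotation as Ro
b=snap('top')
_,m=blobs(b,'table',(215,165,380,290))
def circ(P,R=None):
    f=lambda c:np.hypot(P[:,0]-c[0],P[:,1]-c[1])-(c[2] if R is None else R)
    r=least_squares(f,[540,0,100],loss='soft_l1');return r.x,np.abs(r.fun).max()
hull=cv2.convexHull(np.argwhere(m)[:,::-1].astype(np.int32))[:,0]
P=np.array([ray(b,u,v,35)[:2] for u,v in hull if u<292])
print('table circ',circ(P))
D=np.array([[593.5,74.8],[534.2,97.2],[458.7,49.4]])
print('disc circ',circ(D),circ(D,93))
cp=lambda x,y:(x/5-.5+220,y/5-.5+170)
print('cap',ray(b,*cp(295,288),105),pt(b,*cp(295,288)))
bolts=np.array([ray(b,*cp(*q),20)[:2] for q in[(50,147),(431,54),(528,437),(143,530)]]);print('bolts',bolts.round(1),bolts.mean(0))
e=(bolts[0]-bolts[1]+bolts[3]-bolts[2]);print('yaw',np.arctan2(e[1],e[0])-np.pi/2)
for n,q,z in(('tip',(137,408),47),('ptrbase',(205,355),47),('blacktop',(128,76),90),('greentop',(707,247),83),('pivot',(560,247),63),('post',(597,380),80)):
    print(n,ray(b,*cp(*q),z).round(1),pt(b,*cp(*q)).round(1))
o=env.get_obs();w=o['ee_rot'];print(Ro.from_quat([w[1],w[2],w[3],w[0]]).as_matrix().round(3))
E
python3 m.py
```

```text
table circ (array([538.69071523,   4.62777507, 104.25336926]), np.float64(0.9066448675142595))
disc circ (array([535.65902482,  11.36942732,  85.84297269]), np.float64(1.695639184617903e-10)) (array([537.78984423,   1.88020623, 100.        ]), np.float64(2.3873684858810122))
cap [539.5390065    4.48559861 105.        ] [539.57692893   4.29685198 100.58350431]
bolts [[ 610.   114.3]
 [ 648.7  -67. ]
 [ 467.9 -105.4]
 [ 429.7   75.3]] [539.09000743   4.33010813]
yaw 0.20949023848702852
tip [487.4  75.9  47. ] [487.5  75.9  48.6]
ptrbase [510.6  44.1  47. ] [511.3  44.3  84.8]
blacktop [635.6  74.8  90. ] [635.8  74.8  87.7]
greentop [ 552.7 -179.    83. ] [ 552.7 -178.9   83.5]
pivot [ 555.  -117.3   63. ] [ 555.1 -118.2   57.3]
post [ 495.5 -128.5   80. ] [ 494.9 -131.4   63. ]
[[-0.     0.435 -0.901]
 [ 0.001 -0.901 -0.435]
 [-1.    -0.001 -0.   ]]
```

View pics/d.png

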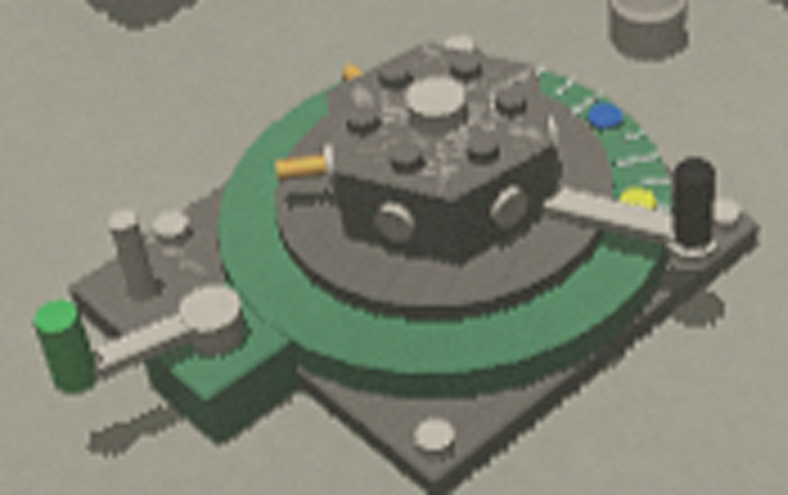

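Emit:
{"api": "step_arm", "payload": {"rows": [-1, 0, 0, 0, -0.146, 0, 0, -1, 0, 0, 0, -0.146, 0, 0, -1, 0, 0, 0, -0.146, 0, 0, -1, 0, 0, 0, -0.146, 0, 0, -1, 0, 0, 0, -0.146, 0, 0, -1, 0, 0, 0, -0.146, 0, 0, -1, 0, 0, 0, -0.146, 0, 0, -1, 0, 0, 0, -0.146, 0, 0, -1, 0, 0, 0, -0.146, 0, 0, -1, 0, 0, 0, -0.146, 0, 0]}}

```text
t: 1.25
tool_pos: [239.1, -495.2, 218.5]
ee_rot: [0.578, 0.407, 0.578, -0.407]
ft_force: [-0.7, 0.3, -0.0]
width: 17.3
```

Emit:
{"api": "step_arm", "payload": {"rows": [-1, 0, 0, 0, -0.146, 0, 0, -1, 0, 0, 0, -0.145, 0, 0, -1, 0, 4, -1.2, 0, 0, 0, -1, 0, 4, -1.2, 0, 0, 0, -1, 0, 4, -1.2, 0, 0, 0, -1, 0, 4, -1.2, 0, 0, 0, -1, 0, 4, -1.2, 0, 0, 0, -1, 0, 4, -1.2, 0, 0, 0, -1, 0, 4, -1.2, 0, 0, 0, -1, 0, 4, -1.2, 0, 0, 0]}}

```text
t: 2.25
tool_pos: [441.9, -227.7, 218.8]
ee_rot: [0.63, 0.32, 0.63, -0.321]
ft_force: [-0.6, 0.1, -0.5]
width: 0.4
```

Emit:
{"api": "step_arm", "payload": {"rows": [-1, 0, 4.2, -1.2, 0, 0, 0, -1, 0, 4.2, -1.2, 0, 0, 0, -1, 0, 4.2, -1.2, 0, 0, 0, -1, 0, 4.2, -1.2, 0, 0, 0, -1, 0, 4.2, -1.2, 0, 0, 0, -1, 0, 4.2, -1.2, 0, 0, 0, -1, 0, 4.2, -1.2, 0, 0, 0, -1, 0, 4.1, -1.1, 0, 0, 0, -1, 0, 0, 0, 0, 0, 0]}}

```text
t: 3.15
tool_pos: [657.8, 49.4, 217.5]
ee_rot: [0.631, 0.32, 0.631, -0.318]
ft_force: [1.5, -0.5, -0.2]
width: 0.4
```

```bash
cat > g.py <<'E'
import sys
from h import *
from scipy.spatial.transform import Rotation as Ro
o=env.get_obs();w=o['ee_rot'];R=Ro.from_quat([w[1],w[2],w[3],w[0]]).as_matrix()
al=np.arctan2(R[1,2],R[0,2]);print(o['t'],o['tool_pos'].round(1),'alpha',al.round(3),'q',o['qpos'].round(2),o['ft_force'].round(1))
if len(sys.argv)>3: print('tool delta cm',(R.T@(np.array(sys.argv[1:4],float)-o['tool_pos'])/10).round(2))
E
python3 g.py 656.6 46.6 64
```

```text
3.15 [657.8  49.4 217.5] alpha -0.936 q [-0.09  0.46  1.25  0.    1.44 -0.73] [ 1.5 -0.5 -0.2]
tool delta cm [15.35 -0.29  0.18]
```

Emit:
{"api": "step_arm", "payload": {"rows": [-1, 4, -0.2, 0.2, 0, 0, 0, -1, 4, -0.1, 0, 0, 0, 0, -1, 4, 0, 0, 0, 0, 0, -1, 3.3, 0, 0, 0, 0, 0, -1, 0, 0, 0, 0, 0, 0]}}

```text
t: 3.65
tool_pos: [650.1, 41.1, 60.2]
ee_rot: [0.627, 0.319, 0.634, -0.322]
ft_force: [-1.3, 0.3, -0.1]
width: 0.3
```

```bash
python3 g.py 612 101 64
```

```text
3.65 [650.1  41.1  60.2] alpha -0.941 q [-0.11  0.58  1.45 -0.    1.12 -0.74] [-1.3  0.3 -0.1]
tool delta cm [-0.33  0.45 -7.09]
```

Emit:
{"api": "step_arm", "payload": {"rows": [-1, -0.3, 0, 0, 0, 0, 0, -1, 0, 0, 0, 0, 0, 0]}}

```text
t: 3.85
tool_pos: [656.5, 41.0, 71.7]
ee_rot: [0.632, 0.321, 0.629, -0.32]
ft_force: [1.1, 0.4, -0.1]
width: 0.5
```

```bash
python3 g.py 612 101 64
python3 - <<'E'
from h import *
from scipy.spatial.transform import Rotation as Ro
w=env.get_obs()['ee_rot'];print(Ro.from_quat([w[1],w[2],w[3],w[0]]).as_matrix().round(3))
a=snap('scene')
cv2.imwrite('pics/e.png',cv2.resize(a['color'][120:265,125:320,::-1],None,fx=4,fy=4,interpolation=2))
E
```

```text
3.85 [656.5  41.   71.7] alpha -0.941 q [-0.11  0.56  1.44 -0.    1.13 -0.74] [ 1.1  0.4 -0.1]
tool delta cm [ 0.75 -0.07 -7.48]
[[ 0.005  0.808  0.589]
 [-0.001  0.589 -0.808]
 [-1.     0.003  0.003]]
```

View pics/e.png

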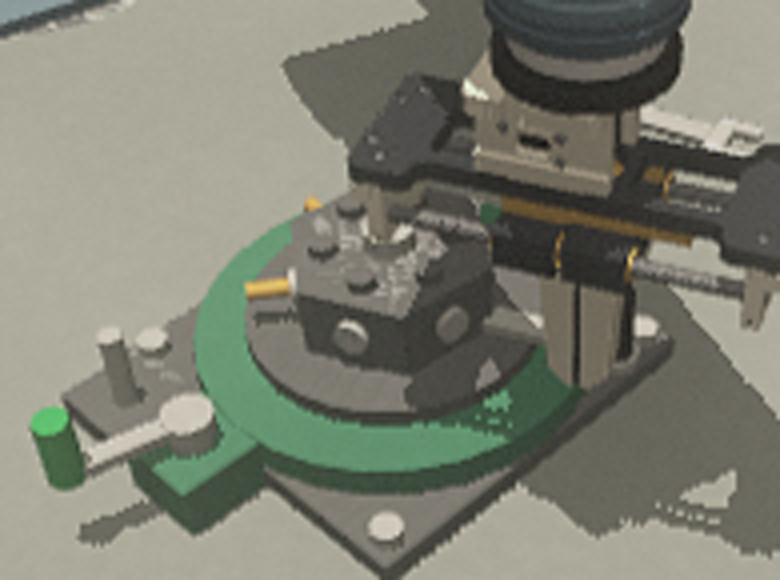

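Emit:
{"api": "step_arm", "payload": {"rows": [-1, 0.2, 0.1, -0.4, 0, 0, 0, -1, 0.2, 0.1, -0.4, 0, 0, 0, -1, 0, 0.1, -0.4, 0, 0, 0, -1, 0, 0, -0.4, 0, 0, 0, -1, 0, 0, -0.3, 0, 0, 0, -1, 0, 0, -0.2, 0, 0, 0, -1, 0, 0.07, -0.48, -0.04, 0, 0, -1, 0, 0.07, -0.48, -0.04, 0, 0, -1, 0, 0.07, -0.48, -0.04, 0, 0, -1, 0, 0, 0, 0, 0, 0]}}

```text
t: 4.9
tool_pos: [637.3, 72.8, 64.7]
ee_rot: [0.649, 0.282, 0.648, -0.282]
ft_force: [0.2, -0.9, 0.1]
width: 0.4
```

```bash
python3 g.py 612 101 66
```

```text
4.9 [637.3  72.8  64.7] alpha -0.82 q [-0.06  0.55  1.49 -0.    1.1  -0.81] [ 0.2 -0.9  0.1]
tool delta cm [-0.14  0.07 -3.79]
```

Emit:
{"api": "step_arm", "payload": {"rows": [-1, 0, 0.07, -0.48, -0.04, 0, 0, -1, 0, 0.07, -0.48, -0.04, 0, 0, -1, 0, 0.07, -0.48, -0.04, 0, 0, -1, 0, 0.07, -0.48, -0.04, 0, 0, -1, 0, 0.07, -0.48, -0.04, 0, 0, -1, 0, 0.03, -0.24, -0.02, 0, 0, -1, 0, 0, 0, 0, 0, 0, -1, 0, 0, 0, 0, 0, 0]}}

```text
t: 5.7
tool_pos: [620.4, 93.2, 64.7]
ee_rot: [0.675, 0.21, 0.675, -0.21]
ft_force: [0.6, -1.5, -0.7]
width: 0.6
```

```bash
python3 g.py 612 101 66
python3 - <<'E'
from h import *
s=snap('top');cv2.imwrite('pics/f.png',cv2.resize(s['color'][170:285,220:370,::-1],None,fx=5,fy=5,interpolation=2))
E
```

```text
5.7 [620.4  93.2  64.7] alpha -0.602 q [-0.03  0.53  1.53  0.    1.09 -1.  ] [ 0.6 -1.5 -0.7]
tool delta cm [-0.13  0.17 -1.13]
```

View pics/f.png

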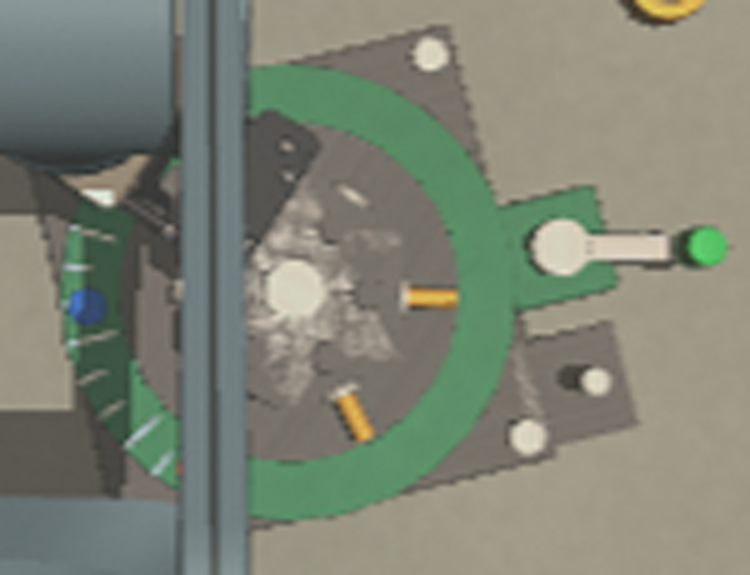

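Emit:
{"api": "step_arm", "payload": {"rows": [-1, 0, 0.05, -0.36, -0.03, 0, 0, -1, 0, 0.05, -0.36, -0.03, 0, 0, -1, 0, 0, -0.12, -0.01, 0, 0, -1, 0, 0, 0, 0, 0, 0, -1, 0, 0, 0, 0, 0, 0]}}

```text
t: 6.25
tool_pos: [613.6, 99.1, 64.7]
ee_rot: [0.682, 0.186, 0.682, -0.185]
ft_force: [1.1, -0.3, 0.2]
width: 0.7
```

```bash
cat > ang.py <<'E'
from h import *
C=np.array([539,4.4])
s=snap('top');hsv=cv2.cvtColor(s['color'],cv2.COLOR_RGB2HSV)
m=cv2.inRange(hsv,(10,130,90),(24,255,255));f=np.zeros_like(m);f[180:275,230:325]=m[180:275,230:325]
n,l,st,ce=cv2.connectedComponentsWithStats(f)
for i in range(1,n):
    if st[i,4]>8:
        p=ray(s,*ce[i],75)[:2]-C;print('orange',st[i,4],ce[i].round(1),np.hypot(*p).round(1),np.arctan2(p[1],p[0]).round(3))
ys,xs=np.nonzero(cv2.inRange(hsv,(95,5,160),(130,60,255)));k=(xs>235)&(xs<290)&(ys>225)&(ys<270)
for u,v in np.c_[xs[k],ys[k]]:
    pass
if k.sum()>6:
    P=np.array([ray(s,u,v,47)[:2] for u,v in np.c_[xs[k],ys[k]]])-C
    r=np.hypot(*P.T);P=P[(r>45)&(r<90)];r=np.hypot(*P.T);a=np.arctan2(P[:,1],P[:,0]);print('pointer n',len(r),r.min().round(),r.max().round(),'median',np.median(a).round(3),'mean',a.mean().round(3))
for c in('red','yellow','blue'):
    for ar,ce_,_ in blobs(s,c,(215,165,330,290))[0]:
        p=ray(s,*ce_,39)[:2]-C;print(c,ar,np.hypot(*p).round(1),np.arctan2(p[1],p[0]).round(3))
E
python3 ang.py; python3 g.py
```

```text
orange 24 [306.2 227. ] 63.0 -1.582
orange 37 [292.6 252.1] 63.4 -2.638
pointer n 11 53.0 62.0 median 2.655 mean 2.649
yellow 7 66.0 -1.578
6.3 [613.6  99.   64.7] alpha -0.531 q [-0.02  0.52  1.54  0.    1.08 -1.06] [ 0.5 -0.6  0.9]
```

Emit:
{"api": "step_arm", "payload": {"rows": [-1, 0, 0, 1, 0, 0, 0, -1, 0, 0, 2, 0, 0, 0, -1, 0, 0, 2, 0, 0, 0, -1, -3, 0, 0, 0, 0, 0, -1, -4, 0, 0, 0, 0, 0, -1, -4, 0, 0, 0, 0, 0, -1, -4, 0, 0, 0, 0, 0, -1, 0, 0, 0, 0, 0, 0]}}

```text
t: 7.1
tool_pos: [660.5, 73.2, 221.9]
ee_rot: [0.686, 0.187, 0.678, -0.184]
ft_force: [0.4, 1.4, -0.2]
width: 0.2
```

```bash
python3 g.py 595 -180 215
```

```text
7.1 [660.5  73.2 221.9] alpha -0.531 q [-0.06  0.46  1.24  0.    1.43 -1.1 ] [ 0.4  1.4 -0.2]
tool delta cm [  0.62 -25.16   7.17]
```

Emit:
{"api": "step_arm", "payload": {"rows": [-1, 0, -3.6, 1, 0, 0, 0, -1, 0, -3.6, 1, 0, 0, 0, -1, 0, -3.6, 1, 0, 0, 0, -1, 0, -3.6, 1, 0, 0, 0, -1, 0, -3.6, 1, 0, 0, 0, -1, 0, -3.6, 1, 0, 0, 0, -1, 0, -3.6, 1.2, 0, 0, 0, -1, 0, 0, 0, -0.14, 0, 0, -1, 0, 0, 0, -0.14, 0, 0, -1, 0, 0, 0, -0.14, 0, 0]}}

```text
t: 8.1
tool_pos: [591.2, -181.0, 213.8]
ee_rot: [0.706, 0.038, 0.707, -0.037]
ft_force: [0.5, 0.3, 0.3]
width: 0.8
```

```bash
python3 ang.py; python3 g.py 589 -180 62
python3 - <<'E'
from h import *
s=snap('top');cv2.imwrite('pics/g.png',cv2.resize(s['color'][170:285,220:370,::-1],None,fx=5,fy=5,interpolation=2))
E
```

```text
orange 25 [305.9 227. ] 62.2 -1.582
orange 30 [293.  252.5] 64.6 -2.632
pointer n 60 54.0 87.0 median 2.61 mean 2.611
red 33 93.5 2.636
yellow 32 89.3 0.893
blue 26 93.0 1.62
8.15 [ 591.2 -180.8  213.8] alpha -0.099 q [-0.48  0.39  1.37  0.    1.39 -1.95] [1.  0.2 0.3]
tool delta cm [15.18  0.05 -0.21]
```

View pics/g.png

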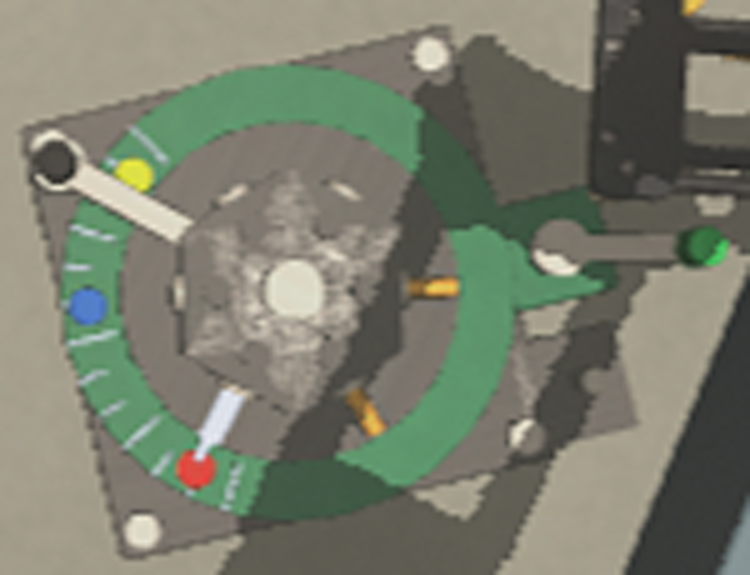

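Run:
```python
from h import *
C=np.array([539,4.4]);s=snap('top');cp=lambda x,y:(x/5-.5+220,y/5-.5+170)
for n,q,z in(('h0',(128,76),90),('h1',(53,160),90),('tip0',(137,408),47),('tip1',(198,460),47),('base1',(235,392),47),('red',(196,469),39)):
    p=ray(s,*cp(*q),z)[:2]-C;print(n,np.hypot(*p).round(1),np.arctan2(p[1],p[0]).round(3))
# black handle blob centroid, red from original picture
for f in('pics/c.png','pics/g.png'):
    im=cv2.imread(f);s['color']=im[:,:,::-1].copy();hsv=cv2.cvtColor(im,cv2.COLOR_BGR2HSV)
    for nm,lo,hi,z,R in(('red',(0,150,90),(6,255,255),39,(60,110)),('black',(0,0,0),(180,90,62),85,(105,135)),('orange',(10,130,90),(24,255,255),75,(45,80)),('ptr',(95,5,150),(135,70,255),47,(50,91)),('yel',(24,150,90),(34,255,255),39,(60,110))):
        n,l,st,ce=cv2.connectedComponentsWithStats(cv2.inRange(hsv,lo,hi))
        for i in range(1,n):
            p=ray(s,*cp(*(ce[i]+.5)),z)[:2]-C;r=np.hypot(*p)
            if st[i,4]>150 and R[0]<r<R[1]: print(f,nm,st[i,4],r.round(1),np.arctan2(p[1],p[0]).round(3))
```

```text
h0 119.5 0.63
h1 120.7 1.049
tip0 88.2 2.196
tip1 87.9 2.613
base1 52.7 2.614
red 92.4 2.628
pics/c.png red 1022 92.4 2.628
pics/c.png black 289 114.1 0.648
pics/c.png orange 796 63.0 -1.999
pics/c.png orange 829 63.5 -3.047
pics/c.png ptr 1332 68.0 2.202
pics/c.png yel 1009 89.0 0.912
pics/g.png red 856 93.5 2.631
pics/g.png black 184 114.1 1.077
pics/g.png orange 700 63.7 -1.585
pics/g.png orange 741 64.1 -2.634
pics/g.png ptr 1415 67.5 2.612
pics/g.png yel 767 89.3 0.893
```

Emit:
{"api": "step_arm", "payload": {"rows": [-1, 0, 0, 0, 0.144, 0, 0, -1, 0, 0, 0, 0.144, 0, 0, -1, 0, 0, 0, 0.144, 0, 0, -1, 0, 3.6, -1, 0, 0, 0, -1, 0, 3.6, -1, 0, 0, 0, -1, 0, 3.6, -1, 0, 0, 0, -1, 0, 3.6, -1, 0, 0, 0, -1, 0, 3.6, -1, 0, 0, 0, -1, 0, 3.6, -1, 0, 0, 0, -1, 0, 3.6, -0.9, 0, 0, 0]}}

```text
t: 9.25
tool_pos: [662.7, 72.9, 214.4]
ee_rot: [0.681, 0.191, 0.681, -0.191]
ft_force: [0.7, -0.1, 0.1]
width: 0.4
```

Emit:
{"api": "step_arm", "payload": {"rows": [-1, 0, 0, 0, 0, 0, 0, -1, 3, 0, 0, 0, 0, 0, -1, 4, 0, 0, 0, 0, 0, -1, 4, 0, 0, 0, 0, 0, -1, 3, 0, 0, 0, 0, 0, -1, 1, 0, 0, 0, 0, 0, -1, 0, 0, -1.5, 0, 0, 0, -1, 0, 0, -1.5, 0, 0, 0, -1, 0, 0, 0, 0, 0, 0, -1, 0, 0, 0, 0, 0, 0]}}

```text
t: 10.25
tool_pos: [638.0, 86.2, 65.9]
ee_rot: [0.682, 0.19, 0.68, -0.19]
ft_force: [1.5, 0.2, -0.6]
width: 0.5
```

```bash
python3 g.py 612 99.9 64.7;python3 ang.py
```

```text
10.25 [638.   86.2  65.9] alpha -0.544 q [-0.04  0.55  1.48 -0.    1.1  -1.07] [ 1.5  0.2 -0.6]
tool delta cm [ 0.12 -0.17 -2.93]
orange 32 [246.4 204.4] 87.5 0.91
orange 22 [306.5 227. ] 63.4 -1.582
orange 37 [292.6 252.1] 63.4 -2.638
yellow 6 64.9 -1.577
blue 25 95.2 1.63
```

Emit:
{"api": "step_arm", "payload": {"rows": [-1, 0, 0, -0.8, 0, 0, 0, -1, 0, 0, -0.8, 0, 0, 0, -1, 0, 0, -0.5, 0, 0, 0, -1, 0, 0, -0.4, 0, 0, 0, -1, 0, 0, -0.2, 0, 0, 0, -1, 0, 0, 0, 0, 0, 0, -1, 0, 0, 0, 0, 0, 0]}}

```text
t: 11.0
tool_pos: [613.9, 100.5, 64.7]
ee_rot: [0.681, 0.19, 0.681, -0.19]
ft_force: [-0.3, -0.0, -0.1]
width: 0.6
```

```bash
python3 g.py 612 99.9 64.7;python3 ang.py
```

```text
11.0 [613.9 100.5  64.7] alpha -0.543 q [-0.02  0.52  1.54  0.    1.08 -1.04] [-0.3 -0.  -0.1]
tool delta cm [-0.   -0.15 -0.13]
orange 27 [306. 227.] 62.4 -1.582
orange 37 [292.7 252.1] 63.4 -2.634
pointer n 19 54.0 67.0 median 2.637 mean 2.632
```

Emit:
{"api": "step_arm", "payload": {"rows": [-1, 0, -0.1, -0.08, 0, 0, 0, -1, 0, 0, -0.08, 0, 0, 0, -1, 0, 0, 0, 0, 0, 0, -1, 0, 0, 0, 0, 0, 0]}}

```text
t: 11.45
tool_pos: [612.5, 100.6, 64.9]
ee_rot: [0.682, 0.19, 0.681, -0.189]
ft_force: [4.3, 0.5, -1.1]
width: 0.1
```

```bash
python3 g.py 612 99.9 64.7;python3 ang.py
```

```text
11.45 [612.5 100.6  64.9] alpha -0.543 q [-0.02  0.52  1.55  0.    1.08 -1.04] [ 4.3  0.5 -1.1]
tool delta cm [ 0.02 -0.09 -0.01]
orange 34 [306.2 226.6] 62.9 -1.568
orange 34 [293.  252.1] 63.7 -2.625
pointer n 20 54.0 67.0 median 2.653 mean 2.642
```

Emit:
{"api": "step_arm", "payload": {"rows": [-1, 0, 0, 1, 0, 0, 0, -1, 0, 0, 2, 0, 0, 0, -1, 0, 0, 2, 0, 0, 0, -1, -3, 0, 0, 0, 0, 0, -1, -4, 0, 0, 0, 0, 0, -1, -4, 0, 0, 0, 0, 0, -1, -4, 0, 0, 0, 0, 0, -1, 0, 0, 0, 0, 0, 0]}}

```text
t: 12.3
tool_pos: [657.3, 73.9, 221.6]
ee_rot: [0.685, 0.19, 0.678, -0.189]
ft_force: [0.4, -0.2, 0.9]
width: 0.7
```

Emit:
{"api": "step_arm", "payload": {"rows": [-1, 0, -3.6, 1, 0, 0, 0, -1, 0, -3.6, 1, 0, 0, 0, -1, 0, -3.6, 1, 0, 0, 0, -1, 0, -3.6, 1, 0, 0, 0, -1, 0, -3.6, 1, 0, 0, 0, -1, 0, -3.6, 1, 0, 0, 0, -1, 0, -3.6, 1.2, 0, 0, 0, -1, 0, 0, 0, -0.14, 0, 0, -1, 0, 0, 0, -0.14, 0, 0, -1, 0, 0, 0, -0.14, 0, 0]}}

```text
t: 13.3
tool_pos: [584.8, -179.1, 213.5]
ee_rot: [0.705, 0.042, 0.707, -0.041]
ft_force: [0.9, -0.5, 0.1]
width: 0.6
```

```bash
python3 ang.py; python3 g.py 589 -180 62
```

```text
orange 32 [306.2 226.7] 63.0 -1.571
orange 29 [293.2 252.1] 64.1 -2.619
pointer n 59 54.0 86.0 median 2.625 mean 2.626
red 34 93.3 2.632
yellow 36 89.2 0.901
blue 25 93.1 1.625
13.35 [ 585.  -178.9  213.5] alpha -0.111 q [-0.48  0.37  1.38 -0.    1.39 -1.94] [-0.1  0.  -0.2]
tool delta cm [15.15 -0.08  0.46]
```

Emit:
{"api": "step_arm", "payload": {"rows": [-1, 0, -0.1, 0.5, 0, 0, 0, -1, 4, 0, 0, 0, 0, 0, -1, 4, 0, 0, 0, 0, 0, -1, 4, 0, 0, 0, 0, 0, -1, 3, 0, 0, 0, 0, 0, -1, 0, 0, 0, 0, 0, 0, -1, 0, 0, 0, 0, 0, 0]}}

```text
t: 14.05
tool_pos: [591.1, -180.0, 64.6]
ee_rot: [0.705, 0.044, 0.706, -0.044]
ft_force: [0.9, 0.0, 0.0]
width: 0.7
```

```bash
python3 g.py 569 -180 63
```

```text
14.05 [ 591.1 -180.    64.6] alpha -0.125 q [-0.48  0.51  1.55 -0.    1.08 -1.92] [0.9 0.  0. ]
tool delta cm [ 0.16 -0.28 -2.19]
```

Emit:
{"api": "step_arm", "payload": {"rows": [-1, 0, -0.1, -0.6, 0, 0, 0, -1, 0, -0.1, -0.6, 0, 0, 0, -1, 0, 0, -0.6, 0, 0, 0, -1, 0, 0, -0.4, 0, 0, 0, -1, 0, -0.13, -0.6, 0.05, 0, 0, -1, 0, -0.13, -0.6, 0.07, 0, 0, -1, 0, -0.13, -0.6, 0.1, 0, 0, -1, 0, -0.13, -0.6, 0.1, 0, 0, -1, 0, 0, 0, 0, 0, 0]}}

```text
t: 14.95
tool_pos: [544.5, -179.6, 65.6]
ee_rot: [0.69, 0.155, 0.689, -0.156]
ft_force: [0.3, -0.5, 0.8]
width: 0.7
```

```bash
python3 g.py 507.6 -160 63
```

```text
14.95 [ 544.5 -179.6   65.6] alpha -0.444 q [-0.51  0.44  1.67 -0.    1.02 -1.64] [ 0.3 -0.5  0.8]
tool delta cm [ 0.25  0.19 -4.17]
```

Emit:
{"api": "step_arm", "payload": {"rows": [-1, 0, -0.15, -0.6, 0.1, 0, 0, -1, 0, -0.15, -0.6, 0.1, 0, 0, -1, 0, -0.15, -0.6, 0.1, 0, 0, -1, 0, -0.15, -0.6, 0.1, 0, 0, -1, 0, -0.15, -0.6, 0.1, 0, 0, -1, 0, -0.15, -0.6, 0.1, 0, 0, -1, 0, 0, 0, 0, 0, 0]}}

```text
t: 15.65
tool_pos: [511.5, -163.1, 65.2]
ee_rot: [0.614, 0.352, 0.613, -0.352]
ft_force: [0.1, -0.7, 0.2]
width: 0.6
```

```bash
python3 g.py 507.6 -160 63
python3 - <<'E'
from h import *
a=snap('scene');cv2.imwrite('pics/k.png',cv2.resize(a['color'][120:265,100:295,::-1],None,fx=4,fy=4,interpolation=2))
E
```

```text
15.65 [ 511.5 -163.1   65.2] alpha -1.041 q [-0.52  0.39  1.76  0.    0.99 -1.05] [ 0.1 -0.7  0.2]
tool delta cm [ 0.22 -0.18 -0.47]
```

View pics/k.png

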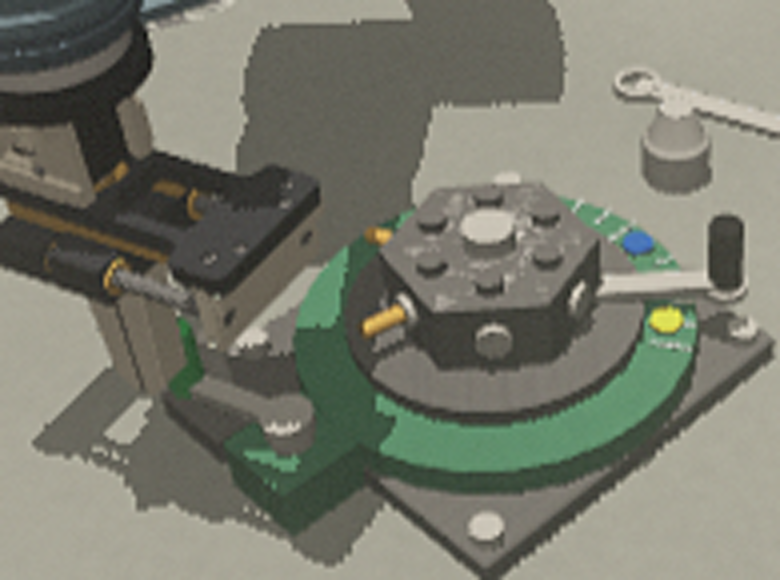

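The clamp handle (near 185,350) is almost at the post, with the shut fingers behind it. I'll push the last few mm in small steps and watch the force.

Emit:
{"api": "step_arm", "payload": {"rows": [-1, 0, -0.08, -0.3, 0.05, 0, 0, -1, 0, 0, -0.2, 0.04, 0, 0, -1, 0, 0, -0.1, 0, 0, 0, -1, 0, 0, 0, 0, 0, 0]}}

```text
t: 16.1
tool_pos: [508.1, -159.1, 64.8]
ee_rot: [0.598, 0.378, 0.597, -0.379]
ft_force: [-1.3, -4.4, 3.0]
width: 0.6
```

```bash
python3 g.py 507.6 -160 63
```

```text
16.1 [ 508.1 -159.1   64.8] alpha -1.129 q [-0.51  0.38  1.78 -0.    0.98 -0.95] [-1.3 -4.4  3. ]
tool delta cm [ 0.18 -0.08  0.06]
```

Emit:
{"api": "step_arm", "payload": {"rows": [-1, 0, 0, -0.1, 0, 0, 0, -1, 0, 0, -0.1, 0, 0, 0, -1, 0, 0, 0, 0, 0, 0]}}

```text
t: 16.4
tool_pos: [508.0, -159.0, 65.0]
ee_rot: [0.598, 0.378, 0.596, -0.379]
ft_force: [0.1, -10.4, -1.6]
width: 0.1
```

```bash
python3 g.py 507.6 -160 63
```

```text
16.4 [ 508. -159.   65.] alpha -1.13 q [-0.51  0.38  1.78 -0.    0.98 -0.95] [  0.1 -10.4  -1.6]
tool delta cm [ 0.2  -0.08  0.08]
```

Emit:
{"api": "step_arm", "payload": {"rows": [-1, 0, 0, 1, 0, 0, 0, -1, 0, 0, 2, 0, 0, 0, -1, 0, 0, 2, 0, 0, 0, -1, -4, 0, 0, 0, 0, 0, -1, -4, 0, 0, 0, 0, 0, -1, -4, 0, 3, 0, 0, 0, -1, -3, 0, 4, 0, 0, 0, -1, 0, 0, 4, 0, 0, 0, -1, 0, 0, 3, 0, 0, 0, -1, 0, 0, 0, 0, 0, 0]}}

```text
t: 17.4
tool_pos: [588.4, -331.8, 213.2]
ee_rot: [0.596, 0.38, 0.597, -0.38]
ft_force: [-0.0, 0.1, -0.8]
width: 0.2
```

```bash
python3 ang.py; python3 g.py
python3 - <<'E'
from h import *
b=snap('top');cv2.imwrite('pics/l.png',cv2.resize(b['color'][160:285,150:370,::-1],None,fx=3.6,fy=3.6,interpolation=2))
for ar,ce,st in blobs(b,'brightgreen',(215,165,380,290))[0]: print(ar,ce,ray(b,*ce,83),pt(b,*ce))
E
```

```text
orange 35 [306.1 226.5] 62.7 -1.566
orange 35 [293. 252.] 63.6 -2.623
pointer n 53 54.0 86.0 median 2.626 mean 2.628
red 34 93.3 2.632
yellow 36 89.2 0.901
blue 26 93.1 1.623
17.45 [ 587.7 -329.6  213. ] alpha -1.133 q [-0.68  0.49  1.21  0.    1.45 -1.11] [0.  0.  0.7]
```

View pics/l.png

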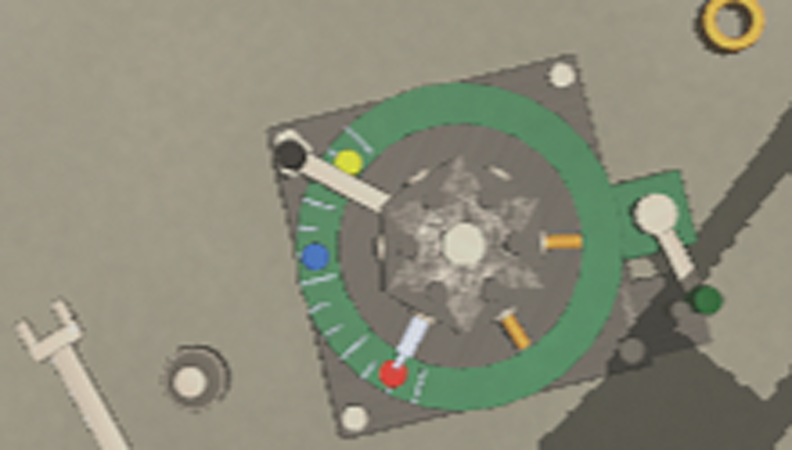

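Run:
```python
from h import *
b=snap('top');im=cv2.resize(b['color'][215:275,315:375,::-1],None,fx=9,fy=9,interpolation=2)
cv2.imwrite('pics/n.png',cv2.convertScaleAbs(im,alpha=1.8,beta=10))
hsv=cv2.cvtColor(b['color'],cv2.COLOR_RGB2HSV);m=cv2.inRange(hsv,(55,120,25),(80,255,255));m[:,:341]=0;m[:232]=0
n,l,st,ce=cv2.connectedComponentsWithStats(m)
for i in range(1,n):
  if st[i,4]>5:
    p=ray(b,*ce[i],80)[:2]; d=p-[555.2,-119.9];print(st[i],ce[i],p,np.hypot(*d),'clamp',-1.362-np.arctan2(d[1],d[0]))
```

```text
[345 241   5   6  10] [347.5 243.9] [ 498.45114397 -147.5877266 ] 63.14303496875122 clamp 1.325672389841205
```

View pics/n.png

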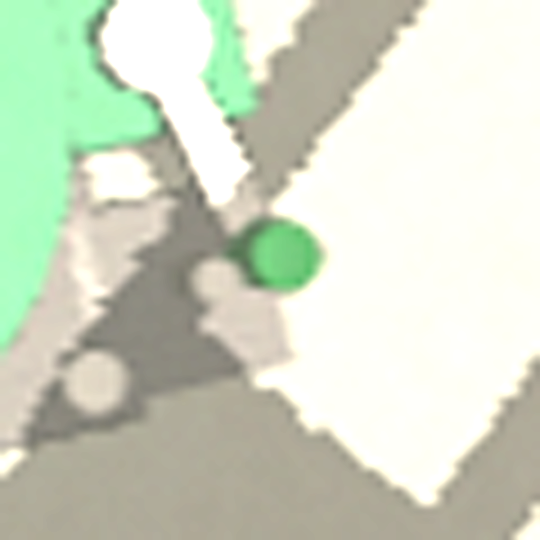

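```bash
python3 -c "
from cell import env
print(env.close_job())"
```

```text
the job is handed in; nothing more can be done
None
```

I pushed the ring lever round until the white pointer was on red, then pushed the green clamp handle to its stop. Both pushes were made from outside with the fingers shut. The job was handed in at about 17.5 s, with the arm clear of everything.

- **Pointer:** the first push stopped about 1.5 mm short, so I went back and nudged it. The last top view, taken after the clamp was closed, gave the pointer at 2.626–2.628 rad. The red disc measured 2.628–2.631 rad with most of it in view, so the pointer is within about 0.5 mm of its middle.
- **Clamp:** the push force rose to 10 N with no further movement, and the last picture shows the handle against the post. The angle I measured was 1.33 rad against the 1.35 stop. That came from a partly shaded blob whose radius read 63 mm instead of 60 mm, so I trusted the force and the picture more.
- **Loose parts:** the chuck, bush and spanner look unmoved. I checked this by eye only and did not measure it.
- **Disagreement:** the yellow disc measured about 89 mm from the ring's axis, where about 93 mm was expected. The red and blue discs measured about 92–93 mm. This does not affect the pointer setting.

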